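# Seat the vial carousel in the sample changer

## Task

Take the loaded vial carousel, the round tray with the carrying handle, and put it into the round well of the sample changer: turn it about until its cross key drops into the slot of the drive below and the carousel sits fully home, its top flush with the deck. Keep it level, as the vials are full, do not force it, and leave everything else on the bench where it is.

Things in the scene. Friction and masses are not known exactly. Their poses are not given: they have to be found in the camera images.
- carousel_mid (a point): Vial carousel, the loose part to seat: white disc 140 mm across, 14 mm thick, 8 capped vials fixed round it (19 mm above the disc, 54 mm from the axis), upright handle in the middle, cross key below. 0.3 to 0.5 kg, balanced. This point is its centre, on the axis, 40 mm above the key's underside (on which it stands), 16 mm above the disc's top, 40 mm below the handle's top. z is up.
- carousel_grip (a point): Middle of the grip on the carousel's grey carrying handle, on the axis, 30 mm above carousel_mid, 10 mm below the handle's top. The handle is 54 mm long (along the carousel's x), 20 mm thick (along its y: the way to pinch it) and 56 mm tall above the disc. No vial stands straight out from its flat faces; fingertips reaching 25 mm below this point pass above the vial caps.
- carousel_key (a point): Centre of the underside of the carousel's key: a solid aluminium cross under the disc, 64 mm over its arms, the arms 14 mm wide and 10 mm high, along the carousel's x and y. 40 mm below carousel_mid.
- well (a point): Centre of the mouth of the round well (148 mm across, 34 mm deep, so 4 mm play round the carousel), level with the deck of the fixed sample changer: a white instrument 250 x 200 x 92 mm high, grey control panel on its front (its -x), low sampling tower (58 mm above the deck) on its rear edge (its +x, +y). With the carousel home, carousel_mid is 16 mm above this point and the disc's top flush with the deck.
- drive_top (a point): On the well's axis, level with the top of the drive, 14 mm below the deck: an aluminium hub 70 mm across with a cross-shaped slot 18 mm wide, 12 mm deep, open at the ends. It has stopped at any angle, which is not reported (this point's axes are the instrument's). The key fits at any quarter-turn, within about 3 degrees; riding on top, the carousel stands 10 mm high. Held by a gear, it yields only above 1.5 N m.
- cartridge: Bystander: clear capped dispensing cartridge with a finger flange, 130 mm long, 25 mm thick, lying on the bench along its x. Origin under its middle.
- dish: Bystander: two closed clear Petri dishes one on the other, 60 mm across, 31 mm high. Origin at the centre of the underside.
- jar: Bystander: amber jar with white cap, 48 mm across, 60 mm high. Origin at the centre of the underside.
- notepad: Bystander: notepad 148 x 105 x 10 mm. Origin at the centre of the underside.
- rack: Bystander: white tube rack 200 mm long (along its x) x 75 mm, with capped tubes up to 87 mm high. Origin at the centre of the underside.
- beaker: Bystander: glass beaker 70 mm across, 90 mm high. Origin at the centre of the underside.
- spatula: Bystander: slim steel lab spatula 200 mm long, 12 mm wide, lying along its x. Origin under its middle.
Not all that is in view belongs to the job. What is shaped like the part that bears carousel_mid but blue or orange is not meant.

How it is judged (in metres and radians):
At the end, for the whole second after the job is handed in: The carousel is fully home in the well of the sample changer: its axis within 6 mm of the well's, its top flush with the deck to 2.5 mm, level to 0.04 rad, released and at rest (z of carousel_mid in the frame of well between 0.012 and 0.0185 m and horizontal distance between carousel_mid and well below 0.006 m and angle between carousel_mid's own z axis and vertical below 0.04 rad and linear speed of carousel below 0.01 m/s); the robot touches nothing.
It fails at once if the carousel is tipped by more than 0.35 rad (angle between carousel_mid's own z axis and vertical above 0.35 rad).
It fails at once if a bystander is moved by more than 30 mm (distance of any of cartridge, dish, jar, notepad, rack, beaker, spatula from where it was at the start of the episode above 0.03 m).
It fails at once if the carousel is forced or slammed into the sample changer, with over 100 N between them (contact force between carousel and sampler above 100 N).
It also fails if it takes over 64 s, if anything falls off the work surface, if the arm or the gripper's body presses on something with over 40 N, if the wrist force passes 120 N, or if a joint passes its speed limit or range.

## Robot

A 6-joint arm with a two-finger parallel gripper is mounted at the origin on the work surface. World frame = base frame: x ahead of the robot, y to its left, z up, the work surface at z = 0. Lengths are in mm, angles in rad, forces in N, time in s.
With the tool pointing down it reaches from about 350 to 775 mm from the base axis. Payload 7.3 kg.
Tool frame: the origin (TCP) lies midway between the tips of the shut fingers; the grasp point (between the pads) lies 19 mm behind it; z points along the fingers, y is the line along which they close (so a half turn about z gives the same grasp; the last joint's range is limited). The gripper opens to 92 mm and grips with 3 to 60 N. Pads are 19 mm wide; open, the fingers measure 130 mm over their backs; the gripper's body (75 mm by 190 mm) begins 47 mm behind the grasp point.
Start: joints at [1.201, 0.342, 1.524, -0, 1.275, -0.146], TCP at [116.5, 511.93, 226.741] pointing down, gripper open.
Joint ranges: [-2.53, 2.53], [-0.77, 2.02], [0.04, 2.7], [-1, 4.14], [0.28, 2.66], [-3.11, 3.11]. Speed limits (rad/s): [2.57, 2.57, 3.14, 3.14, 3.14, 3.14].

## Interface

Orientations are given as [roll, pitch, yaw] about the fixed x, y, z axes, in that order (R = Rz(yaw) Ry(pitch) Rx(roll)).
In Python, from plant import bot gives the robot as it stands. The module is installed in compiled form; this text tells all that it offers.
- The arm moves only by the shell command python3 -m crank 'ROWS' [OPENING]. ROWS is JSON, a list of rows, each a list of 6 numbers: the shift along the tool's x, y, z in m, then the turn, a rotation vector about the tool's x, y, z in rad. In form: [[dx, dy, dz, wx, wy, wz], ...]. A call has 1 to 5 rows; each row shifts and turns the commanded pose from where the row before left it, along the tool's axes as they then stand; what a row does not reach is not made up. A row lasts 1/8 s, in which the tool goes at most 62.5 mm and 10.7 degrees, less where a joint would pass 70% of its speed; a pose out of reach is approached as far as the arm can. A call is refused whole if a number of a shift passes 0.0625 or a number of a turn 0.188, either way. A call with a gripper value outside its range is refused whole. OPENING is the opening in per cent of the stroke, from 0 (shut) to 100 (fully open), set as the call begins (- or left out, the last holds). The fingers move at their own pace and stop on an object; the grip force is fixed at half the most. Time passes only in rows, so rows that do not move let the fingers close. It gives the time, the measured TCP pose, the force, the opening and the grip force at its end, in the units of the state.
- bot.get_obs(): the state, without advancing time (a new reading comes with each control period).
- bot.capture(name): name is "scene" or "side" or "wrist"; returns a dict with "color" (384x512x3 uint8, blue, green, red), "fov_y" (degrees; the focal length in pixels is half the picture's height over the tangent of half this angle, whatever the lens; pixels are square), "cx", "cy" (the principal point, pixels), "extrinsics" (4x4, takes a point from world to camera coordinates); the wrist camera has in their place "tool_from_camera" (4x4, takes a point from camera to tool coordinates, whose origin is the TCP and whose axes are the flange's). Camera axes: x right, y up, looking along -z (the intrinsics and any distortion apply to the point x, -y, -z); pixel columns grow to the right and rows downward; lengths in mm; the calibration is good to about 2 mm. A picture is of the moment at which its call begins: read the wrist's pose just before it. There is no depth.
- bot.close_job(): hands the job in; it is judged then, once.
The state is a dict: "time": time; "joint_positions": joint angles; "dq": joint speeds; "tau": joint torques, N m; "tool_pos": TCP position; "tcp_rot": TCP orientation; "contact_force": force on the tool from outside, world axes, zero at the start; "moment": the same for the moment, N m; "grip_width": finger opening in mm; "finger_force": force on a finger pad.
Only numpy, scipy, OpenCV 4.12 (cv2) and the standard library are available. Lean on these libraries where they do the work, as an engineer would, in place of code of your own. Each camera call takes 0.05 s, during which the arm holds its last target. There are 200 camera calls.

## Working session

There is one attempt and no reset: what is moved stays moved. The work goes in short steps, Python scripts to look and compute and a shell command to move; the robot and the scene stay as the last step left them, time stands still between calls to the robot, and variables do not carry over. Pictures are saved under pics/ and viewed, at most 10 in all, crops included, and the job is handed in when it is done.

```bash
mkdir -p pics; cat > h.py <<'E'
import numpy as np, cv2
from plant import bot
from scipy.spatial.transform import Rotation as R
def pose():
    o=bot.get_obs(); T=np.eye(4); T[:3,:3]=R.from_euler('xyz',o['tcp_rot']).as_matrix(); T[:3,3]=o['tool_pos']; return T,o
def cap(n):
    T,o=pose(); c=bot.capture(n); im=c['color']
    W=T@np.array(c['tool_from_camera']) if n=='wrist' else np.linalg.inv(np.array(c['extrinsics']))
    f=im.shape[0]/2/np.tan(np.radians(c['fov_y'])/2)
    return dict(im=im,W=W,f=f,cx=c['cx'],cy=c['cy'],c={k:v for k,v in c.items() if k!='color'})
def ray(c,u,v):
    d=c['W'][:3,:3]@np.array([(u-c['cx'])/c['f'],-(v-c['cy'])/c['f'],-1]); return c['W'][:3,3],d
def onz(c,u,v,z):
    p,d=ray(c,u,v); return p+d*(z-p[2])/d[2]
def proj(c,P):
    q=np.linalg.inv(c['W'])@np.append(P,1); return c['cx']-c['f']*q[0]/q[2], c['cy']+c['f']*q[1]/q[2]
def totool(P):
    T,o=pose(); return (np.linalg.inv(T)@np.append(P,1))[:3]
E
python3 - <<'E'
from h import *
ims=[]
for n in ['scene','side','wrist']:
    c=cap(n); cv2.imwrite(f'pics/{n}0.png',c['im']); print(n,c['c'],c['f'])
print(bot.get_obs())
a=[cv2.imread(f'pics/{n}0.png') for n in ['scene','side']]
for n in ['scene','side']: cv2.imwrite(f'pics/{n}0b.png',cv2.resize(cv2.imread(f'pics/{n}0.png'),(800,600)))
E
```

```text
scene {'fov_y': 42.96262009327345, 'cx': 257.3386561093707, 'cy': 192.33817033990024, 'extrinsics': array([[ 7.68281019e-01,  6.40051233e-01, -8.87098815e-03,
        -3.65387749e+02],
       [-4.93385894e-01,  6.00947824e-01,  6.28833899e-01,
         1.53983455e+02],
       [ 4.07816913e-01, -4.78744328e-01,  7.77489057e-01,
        -1.89428739e+03],
       [ 0.00000000e+00,  0.00000000e+00,  0.00000000e+00,
         1.00000000e+00]])} 487.88705078845766
side {'fov_y': 53.728610329519476, 'cx': 251.7938956623092, 'cy': 188.80201895595823, 'extrinsics': array([[ 9.99332874e-01, -3.63134230e-02, -3.89142734e-03,
        -4.67629567e+02],
       [ 2.78378791e-02,  6.88420019e-01,  7.24777848e-01,
        -9.54446865e+01],
       [-2.36402281e-02, -7.24402659e-01,  6.88971645e-01,
        -1.37913097e+03],
       [ 0.00000000e+00,  0.00000000e+00,  0.00000000e+00,
         1.00000000e+00]])} 379.0377416154762
wrist {'fov_y': 60.89753567700474, 'cx': 257.1391000005057, 'cy': 195.95821451965148, 'tool_from_camera': array([[-8.04721130e-04,  9.69515392e-01,  2.45029094e-01,
         6.582
[... 274 characters left out ...]
188068176726
{'time': 0.15, 'joint_positions': array([ 1.20099186e+00,  3.42537281e-01,  1.52479898e+00, -2.34873548e-05,
        1.27539408e+00, -1.46042183e-01]), 'dq': array([-0.00181733, -0.00081178, -0.00440083, -0.00165653,  0.00027966,
       -0.00034755]), 'tau': array([ 1.21420675e-03, -4.31467259e+01, -2.44350976e+01,  7.19151995e-02,
        5.37516363e-02, -8.36356639e-05]), 'tool_pos': array([116.39262032, 511.62189741, 226.21731018]), 'tcp_rot': array([-3.14046381e+00, -1.43337145e-04,  2.91783713e+00]), 'contact_force': array([ 0.3231822 , -0.61232649, -0.13886478]), 'moment': array([ 0.0320533 , -0.00134102,  0.02509319]), 'finger_force': 0.0, 'grip_width': 91.79481023107718}
```

View pics/scene0b.png

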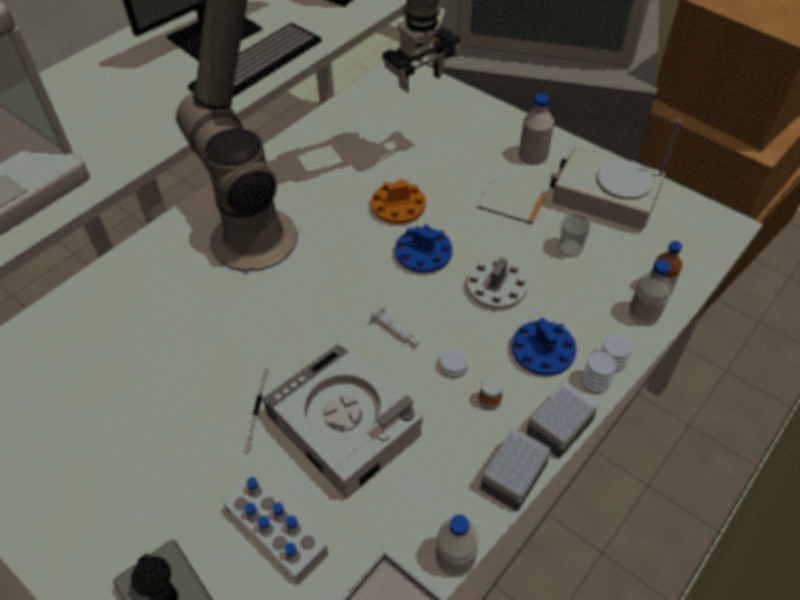

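View pics/side0b.png

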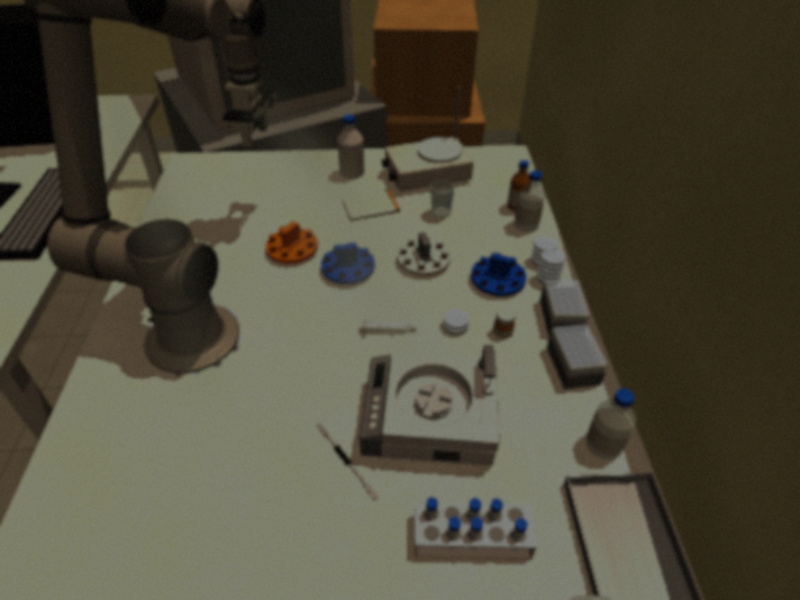

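The white carousel is at about (497,283) in the scene view and (424,255) in the side view. The well's hub is at (343,412) and (433,400), all in 800-px coordinates. I'll triangulate both.

```bash
python3 - <<'E'
from h import *
s=cap('scene');d=cap('side')
def tri(a,b):
    p,u=ray(s,a[0]*.64,a[1]*.64);q,v=ray(d,b[0]*.64,b[1]*.64)
    t=np.linalg.lstsq(np.c_[u,-v],q-p,rcond=None)[0]; A=p+t[0]*u;B=q+t[1]*v
    return (A+B)/2,np.linalg.norm(A-B)
print('disc',onz(s,497*.64,284*.64,24),onz(d,424*.64,258*.64,24))
print('handle top',tri((500,262),(424,237)))
print('hub',tri((343,412),(433,400)),onz(s,343*.64,412*.64,78),onz(d,433*.64,400*.64,78))
for n,a,b in [('jar',(490,393),(505,325)),('dish',(454,363),(456,322)),('tower',(400,405),(488,355))]: print(n,tri(a,b))
T,o=pose();print(T.round(3))
E
```

```text
disc [559.96723975 242.00397002  24.        ] [556.131598   230.92853541  24.        ]
handle top (array([554.01275187, 253.71142154,  79.78760365]), np.float64(8.07320370667013))
hub (array([ 536.35542536, -253.8040383 ,   68.85141293]), np.float64(0.9158868501503599)) [ 540.20715369 -256.96892854   78.        ] [ 535.58214909 -261.0222593    78.        ]
jar (array([723.27386722, -14.32927543,  26.77036811]), np.float64(7.987407862623267))
dish (array([614.46910729,   7.37480896,  15.17652655]), np.float64(2.3778900299722974))
tower (array([ 643.32736783, -205.72348662,  144.15552476]), np.float64(3.223220744399091))
[[-9.75000e-01  2.22000e-01 -0.00000e+00  1.16433e+02]
 [ 2.22000e-01  9.75000e-01 -1.00000e-03  5.11743e+02]
 [ 0.00000e+00 -1.00000e-03 -1.00000e+00  2.26417e+02]
 [ 0.00000e+00  0.00000e+00  0.00000e+00  1.00000e+00]]
```

```bash
python3 -m crank '[[-0.055,-0.019,0,0,0,0],[-0.055,-0.019,0,0,0,0],[-0.055,-0.019,0,0,0,0],[-0.055,-0.019,0,0,0,0],[-0.055,-0.019,0,0,0,0]]' && python3 -m crank '[[-0.055,-0.019,0,0,0,0],[-0.055,-0.019,0,0,0,0],[-0.055,-0.019,0,0,0,0],[-0.052,-0.017,0,0,0,0],[0,0,0,0,0,0]]'
python3 - <<'E'
from h import *
c=cap('wrist');cv2.imwrite('pics/w1.png',c['im']);print(pose()[0].round(3),bot.get_obs()['joint_positions'])
E
```

```text
time: 0.88
tool_pos: [365.0, 357.1, 226.8]
tcp_rot: [3.141, 0.0, 2.918]
contact_force: [0.9, 1.1, 1.1]
grip_width: 91.9
finger_force: 0.0
time: 1.5
tool_pos: [561.3, 235.3, 225.6]
tcp_rot: [-3.141, -0.0, 2.913]
contact_force: [-1.1, -0.4, 0.4]
grip_width: 91.8
finger_force: 0.0
[[-9.74000e-01  2.25000e-01 -1.00000e-03  5.59466e+02]
 [ 2.25000e-01  9.74000e-01 -0.00000e+00  2.36731e+02]
 [ 1.00000e-03 -0.00000e+00 -1.00000e+00  2.25771e+02]
 [ 0.00000e+00  0.00000e+00  0.00000e+00  1.00000e+00]] [ 2.74066707e-01  4.96947678e-01  1.28221679e+00  2.47910891e-04
  1.36381610e+00 -1.07018479e+00]
```

View pics/w1.png

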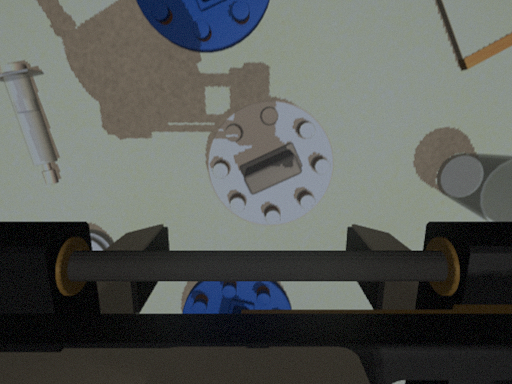

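The white disc's centre is near (270,162) and its handle, running lower left to upper right, is near (270,168). I'll zoom in on it.

```bash
python3 - <<'E'
from h import *
c=cap('wrist');P=onz(c,270,162,22);print(P,totool(P))
im=c['im'][95:230,200:340];cv2.imwrite('pics/w1c.png',cv2.resize(cv2.convertScaleAbs(im,alpha=1.3),None,fx=4,fy=4,interpolation=cv2.INTER_CUBIC))
E
```

```text
[549.2558861  253.82684079  22.        ] [ 12.26189151  13.69224671 204.11459352]
```

View pics/w1c.png

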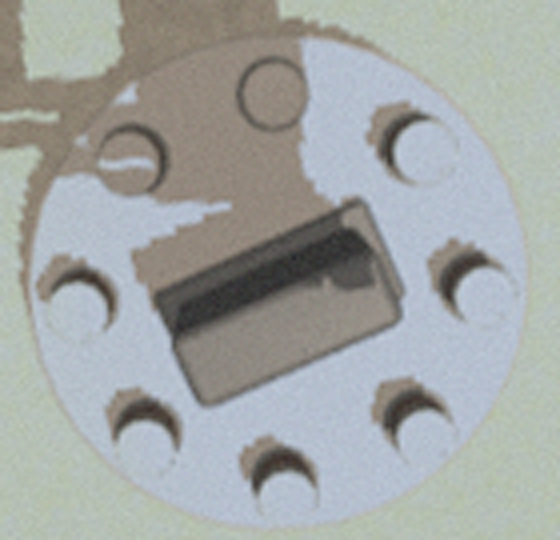

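```bash
python3 - <<'E'
from h import *
c=cap('wrist');T,_=pose()
Q=[onz(c,200+u/4,95+v/4,80) for u,v in [(208,406),(400,312),(365,235),(175,335)]]
C=np.mean(Q,0);t=[totool(q) for q in Q];print(C,totool(C))
for a,b in [(0,1),(3,2),(0,3),(1,2)]:
  e=t[b]-t[a];print(np.linalg.norm(e),np.degrees(np.arctan2(e[1],e[0])))
V=[onz(c,200+u/4,95+v/4,43) for u,v in [(425,152),(480,290),(425,432),(287,495),(147,443),(80,308),(135,157),(272,93)]]
C=np.mean(V,0);print('vials',C,totool(C)); print([np.linalg.norm(v-C).round(1) for v in V],[np.degrees(np.arctan2(*(totool(v)-totool(C))[1::-1])).round(1) for v in V])
E
```

```text
[552.62204029 253.19229877  80.        ] [  8.24372569  13.30464941 146.42420257]
50.650039981911384 63.3607112879954
50.15819923457639 62.06801415987458
18.940926473747865 -23.955059791530786
20.055355674500763 -25.54668047125587
vials [553.49184272 253.26403316  43.        ] [  7.36561331  13.57090276 183.42311783]
[np.float64(52.9), np.float64(52.2), np.float64(53.2), np.float64(53.9), np.float64(53.1), np.float64(53.1), np.float64(53.0), np.float64(53.1)] [np.float64(43.7), np.float64(87.2), np.float64(132.7), np.float64(177.9), np.float64(-137.3), np.float64(-92.2), np.float64(-45.5), np.float64(-3.0)]
```

```bash
python3 -m crank '[[0.008,0.0135,0.015,0,0,0],[0,0,0.015,0,0,0.18],[0,0,0.015,0,0,0.18],[0,0,0.015,0,0,0.18],[0,0,0.015,0,0,0.18]]' && python3 -m crank '[[0,0,0.015,0,0,0.18],[0,0,0,0,0,0.18],[0,0,0,0,0,0.046],[0,0,0,0,0,0]]'
python3 - <<'E'
from h import *
c=cap('wrist');cv2.imwrite('pics/w2.png',c['im']);T,o=pose();print(T.round(3),o['joint_positions'],totool([553,253.2,70]))
E
```

```text
time: 2.28
tool_pos: [552.1, 254.9, 150.5]
tcp_rot: [-3.141, -0.001, 2.194]
contact_force: [0.1, 0.8, 1.1]
grip_width: 91.7
finger_force: 0.0
time: 2.78
tool_pos: [552.4, 254.5, 136.1]
tcp_rot: [-3.141, -0.0, 1.794]
contact_force: [0.2, -0.0, 0.2]
grip_width: 91.8
finger_force: 0.0
[[-2.22000e-01  9.75000e-01 -1.00000e-03  5.52690e+02]
 [ 9.75000e-01  2.22000e-01  0.00000e+00  2.54253e+02]
 [ 0.00000e+00 -1.00000e-03 -1.00000e+00  1.36295e+02]
 [ 0.00000e+00  0.00000e+00  0.00000e+00  1.00000e+00]] [3.05090026e-01 5.72402909e-01 1.40863023e+00 3.25879060e-04
 1.16120168e+00 8.10285598e-02] [-1.11181307  0.11292547 66.29514204]
```

View pics/w2.png

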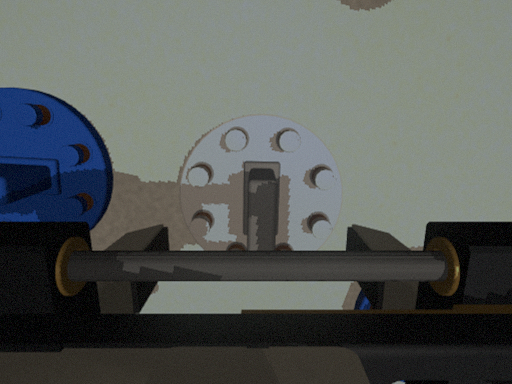

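The handle is upright in the image at column 261 and centred between the fingers. I'll descend and grip.

```bash
python3 -m crank '[[-0.001,0,0.03,0,0,0],[0,0,0.03,0,0,0],[0,0,0.02,0,0,0],[0,0,0.005,0,0,0],[0,0,0,0,0,0]]' && python3 -m crank '[[0,0,0,0,0,0],[0,0,0,0,0,0],[0,0,0,0,0,0],[0,0,0,0,0,0],[0,0,0,0,0,0]]' 0 && python3 -m crank '[[0,0,0,0,0,0],[0,0,0,0,0,0],[0,0,0,0,0,0]]'
```

```text
time: 3.45
tool_pos: [554.1, 252.3, 52.0]
tcp_rot: [3.141, -0.0, 1.793]
contact_force: [-0.7, -0.5, 0.2]
grip_width: 91.8
finger_force: 0.0
time: 4.08
tool_pos: [554.2, 251.9, 51.8]
tcp_rot: [3.141, -0.0, 1.792]
contact_force: [0.0, -0.7, -0.2]
grip_width: 46.2
finger_force: 0.0
time: 4.45
tool_pos: [554.4, 252.0, 51.8]
tcp_rot: [3.141, -0.0, 1.792]
contact_force: [1.3, 1.4, -0.0]
grip_width: 19.8
finger_force: 30.0
```

```bash
python3 -m crank '[[0,0,-0.015,0,0,0],[0,0,-0.035,0,0,0],[0,0,-0.05,0,0,0],[0,0,-0.05,0,0,0],[0,0,-0.025,0,0,0]]'
python3 - <<'E'
from h import *
out=[]
for n,(x,y,w,h) in dict(scene=(165,215,110,105),side=(225,220,100,95)).items():
    c=cap(n);a=np.zeros((105,110,3),np.uint8);k=c['im'][y:y+h,x:x+w];a[:h,:w]=k
    out.append(cv2.resize(cv2.convertScaleAbs(a,alpha=1.3),None,fx=7.2/2,fy=7.2/2,interpolation=cv2.INTER_CUBIC)); cv2.imwrite(f'pics/{n}1.png',c['im'])
cv2.imwrite('pics/well.png',np.hstack(out));print(bot.get_obs()['joint_positions'])
E
```

```text
time: 5.08
tool_pos: [554.7, 252.1, 230.8]
tcp_rot: [3.137, -0.0, 1.792]
contact_force: [1.1, 0.2, -4.5]
grip_width: 20.0
finger_force: 30.0
[3.00912810e-01 4.93432306e-01 1.27414873e+00 7.75115665e-05
 1.36717211e+00 7.98046583e-02]
```

View pics/well.png

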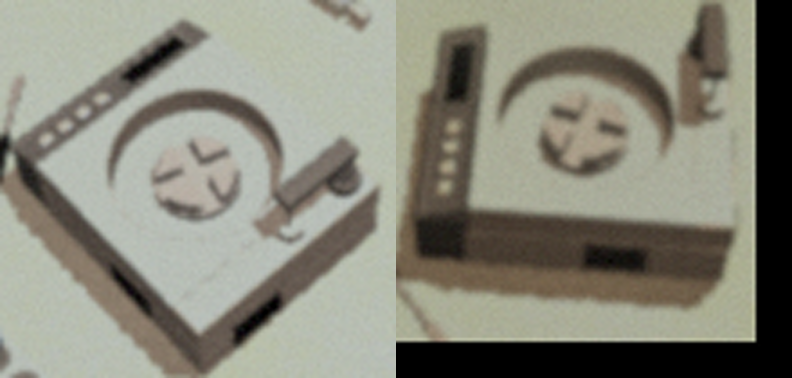

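```bash
python3 -m crank '[[-0.02,-0.0105,0,0,0,0],[-0.039,-0.0203,0,0,0,0],[-0.039,-0.0203,0,0,0,0],[-0.039,-0.0203,0,0,0,0],[-0.039,-0.0203,0,0,0,0]]' && python3 -m crank '[[-0.039,-0.0203,0,0,0,0],[-0.039,-0.0203,0,0,0,0],[-0.039,-0.0203,0,0,0,0],[-0.039,-0.0203,0,0,0,0],[-0.039,-0.0203,0,0,0,0]]' && python3 -m crank '[[-0.039,-0.0203,0,0,0,0],[-0.039,-0.0203,0,0,0,0],[-0.018,-0.0095,0,0,0,0.1],[0,0,0,0,0,0.17],[0,0,0,0,0,0.17]]' && python3 -m crank '[[0,0,0,0,0,0.17],[0,0,0,0,0,0.17],[0,0,0,0,0,0.17],[0,0,0,0,0,0.17],[0,0,0,0,0,0.17]]' && python3 -m crank '[[0,0,0,0,0,0.17],[0,0,0,0,0,0.17],[0,0,0,0,0,0.16],[0,0,0,0,0,0],[0,0,0,0,0,0]]'
python3 - <<'E'
from h import *
c=cap('wrist');cv2.imwrite('pics/w3.png',c['im']);T,o=pose();print(T.round(3),o['joint_positions'])
E
```

```text
time: 5.8
tool_pos: [501.8, 58.9, 225.3]
tcp_rot: [-3.139, -0.001, 1.792]
contact_force: [-0.3, -0.2, -2.5]
grip_width: 19.4
finger_force: 30.0
time: 6.42
tool_pos: [445.6, -153.2, 225.4]
tcp_rot: [-3.14, -0.002, 1.792]
contact_force: [0.4, -0.5, -4.1]
grip_width: 19.6
finger_force: 30.0
time: 7.05
tool_pos: [418.1, -256.8, 225.2]
tcp_rot: [-3.139, -0.002, 1.345]
contact_force: [0.2, -0.1, -3.0]
grip_width: 20.1
finger_force: 30.0
time: 7.68
tool_pos: [418.3, -256.4, 225.3]
tcp_rot: [-3.139, 0.001, 0.496]
contact_force: [-0.5, 0.5, -3.5]
grip_width: 19.8
finger_force: 30.0
time: 8.3
tool_pos: [418.8, -256.8, 226.0]
tcp_rot: [-3.141, 0.001, 0.005]
contact_force: [-0.1, -0.0, -3.4]
grip_width: 20.0
finger_force: 30.0
[[ 1.00000e+00  4.00000e-03 -1.00000e-03  4.18866e+02]
 [ 4.00000e-03 -1.00000e+00  1.00000e-03 -2.56839e+02]
 [-1.00000e-03 -1.00000e-03 -1.00000e+00  2.26194e+02]
 [ 0.00000e+00  0.00000e+00  0.00000e+00  1.00000e+00]] [-7.06242683e-01  2.81543522e-01  1.61314874e+00  1.03920530e-04
  1.24798715e+00  8.60250515e-01]
```

View pics/w3.png

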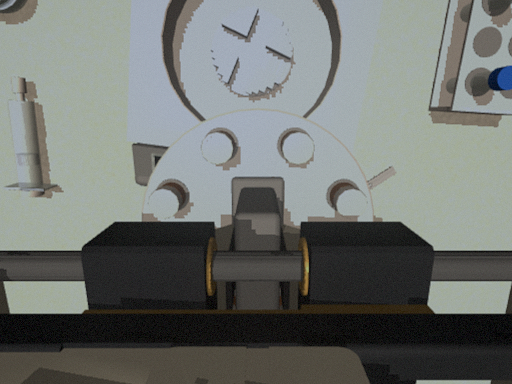

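The hub is near (252,52), with the slot walls showing as dark lines, and the well rim spans columns 162 to 340. I'll zoom in on it.

```bash
python3 - <<'E'
from h import *
c=cap('wrist');im=c['im'][0:120,155:350];cv2.imwrite('pics/w3c.png',cv2.resize(cv2.convertScaleAbs(im,alpha=1.2),None,fx=4,fy=4,interpolation=cv2.INTER_CUBIC))
E
```

```text
(no output)
```

View pics/w3c.png

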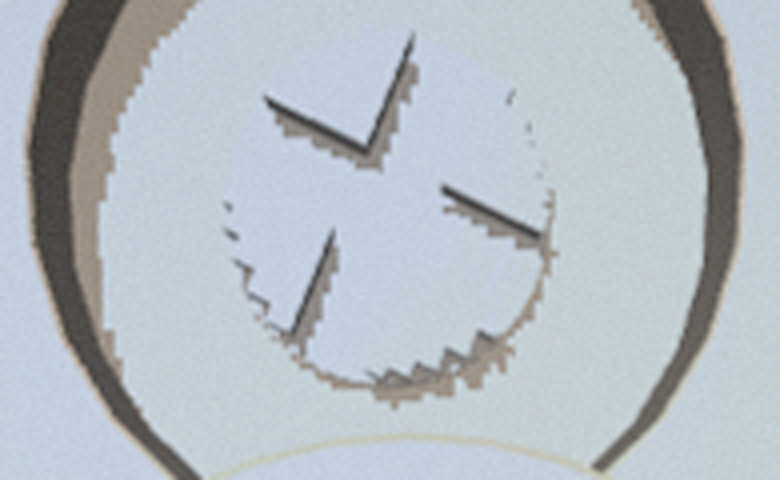

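```bash
python3 - <<'E'
from h import *
c=cap('wrist')
f=lambda u,v:onz(c,155+u/4,v/4,78)
UL,UR,LL=f(367,150),f(443,187),f(333,232)
print('centre',(UR+LL)/2,np.linalg.norm(UL-UR),np.linalg.norm(UL-LL), totool((UR+LL)/2))
for a,b in [((333,232),(412,35)),((292,335),(367,150)),((292,335),(412,35)),((266,100),(543,238)),((266,100),(367,150)),((443,187),(543,238))]:
    e=totool(f(*b))-totool(f(*a)); print('tool ang',np.degrees(np.arctan2(e[1],e[0])).round(1))
T,o=pose()
V=[totool(onz(c,u,v,T[2,3]-8)) for u,v in [(218.5,147.5),(298,147.5),(167,201),(348,202)]]
print(np.round(V,1))
E=np.array([[49.9,-20.7],[49.9,20.7],[20.7,-49.9],[20.7,49.9]])
print((np.array(V)[:,:2]-E).round(1))
# rim: yellow line disc front edge at crop (415,436) z top disc = TCP-27 ; well rim left/right at deck
print('disc front',totool(onz(c,155+415/4,436/4,T[2,3]-27)))
print('rim', [totool(onz(c,155+u/4,v/4,92))[:2].round(1) for u,v in [(30,150),(745,150),(180,480),(598,470)]])
E
```

```text
centre [ 535.42414236 -251.60130698   78.        ] 17.932379002893413 18.046494378080506 [116.47259542  -4.91515057 148.43887009]
tool ang 24.0
tool ang 24.2
tool ang 23.9
tool ang 114.7
tool ang 114.5
tool ang 115.2
[[ 48.7 -19.9   8. ]
 [ 48.7  20.    8. ]
 [ 20.9 -47.6   8. ]
 [ 20.4  47.    8. ]]
[[-1.2  0.8]
 [-1.2 -0.7]
 [ 0.2  2.3]
 [-0.3 -2.9]]
disc front [67.62829295  0.38211596 26.97926752]
rim [array([125.5, -77.9]), array([125.4,  68.5]), array([ 59.6, -50.1]), array([61.7, 40.6])]
```

Slot centre in the tool frame is about (117, −4.8) and the slot sits at +24.3°, so the tool needs a 0.424 rad turn.

```bash
python3 -m crank '[[0.04,-0.0016,0,0,0,0],[0.04,-0.0016,0,0,0,0],[0.037,-0.0016,0,0,0,0],[0,0,0,0,0,0.15],[0,0,0,0,0,0.15]]' && python3 -m crank '[[0,0,0.01,0,0,0.124],[0,0,0.025,0,0,0],[0,0,0.025,0,0,0],[0,0,0.015,0,0,0],[0,0,0,0,0,0]]'
python3 - <<'E'
from h import *
T,o=pose();P=[]
for i in range(4): bot.capture('wrist'); P.append(bot.get_obs()['tool_pos'])
print(np.mean(P,0),o['tcp_rot'],totool([536,-251.7,119]),o['joint_positions'],o['contact_force'])
a=[cap(n) for n in('scene','side')]
k=[cv2.resize(c['im'][y:y+130,x:x+130],None,fx=3,fy=3,interpolation=cv2.INTER_CUBIC) for c,(x,y) in zip(a,[(155,185),(215,175)])]
cv2.imwrite('pics/over.png',cv2.convertScaleAbs(np.hstack(k),alpha=1.3))
E
```

```text
time: 9.07
tool_pos: [536.4, -251.7, 226.0]
tcp_rot: [-3.141, 0.001, -0.301]
contact_force: [-0.4, 0.5, -2.8]
grip_width: 19.9
finger_force: 30.0
time: 9.7
tool_pos: [535.6, -251.7, 150.6]
tcp_rot: [-3.141, 0.002, -0.422]
contact_force: [0.7, 0.8, -3.0]
grip_width: 19.8
finger_force: 30.0
[ 536.5767566  -252.32818248  152.4735589 ] [-3.14115578e+00  2.42025383e-03 -4.21819998e-01] [-1.01476009 -0.38021221 33.85700273] [-5.68858127e-01  5.30656335e-01  1.44045924e+00  8.41423589e-05
  1.17293522e+00  1.42372603e+00] [ 0.70514858  0.83306535 -2.96747795]
```

View pics/over.png

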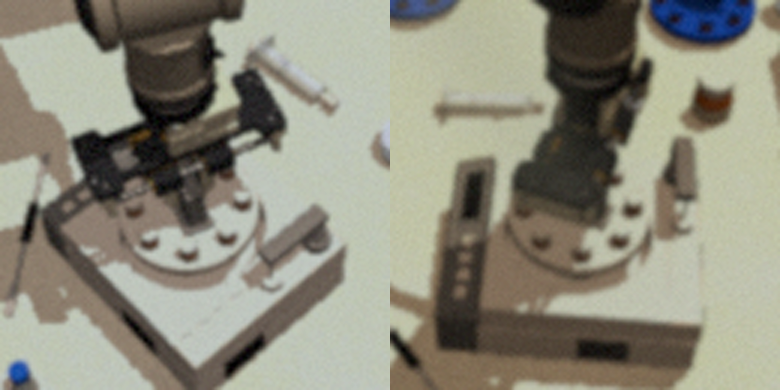

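The carousel hovers above the well and is clear of the tower in both views. I'll lower it gently.

```bash
python3 -m crank '[[-0.0005,0,0.008,0,0,0],[0,0,0.006,0,0,0],[0,0,0.003,0,0,0],[0,0,0.002,0,0,0],[0,0,0,0,0,0]]'; python3 -m crank '[[0,0,0.002,0,0,0],[0,0,0.0015,0,0,0],[0,0,0.0015,0,0,0],[0,0,0,0,0,0]]'
```

```text
time: 10.62
tool_pos: [535.6, -251.8, 132.5]
tcp_rot: [-3.141, 0.0, -0.422]
contact_force: [-0.1, -0.7, -3.7]
grip_width: 20.0
finger_force: 30.0
time: 11.12
tool_pos: [535.8, -251.9, 127.6]
tcp_rot: [-3.141, -0.0, -0.422]
contact_force: [-0.5, 0.1, -3.0]
grip_width: 19.9
finger_force: 30.0
```

```bash
python3 -m crank '[[0,0,0.0015,0,0,0],[0,0,0.0015,0,0,0],[0,0,0,0,0,0]]'; python3 -m crank '[[0,0,0.0015,0,0,0],[0,0,0.001,0,0,0],[0,0,0,0,0,0]]'; python3 -m crank '[[0,0,0.001,0,0,0],[0,0,0.001,0,0,0],[0,0,0,0,0,0]]'
```

```text
time: 11.5
tool_pos: [535.8, -251.9, 124.6]
tcp_rot: [-3.141, -0.0, -0.422]
contact_force: [0.9, -0.0, -3.6]
grip_width: 20.1
finger_force: 30.0
time: 11.88
tool_pos: [535.7, -251.9, 122.1]
tcp_rot: [-3.141, -0.0, -0.422]
contact_force: [1.3, -0.6, -3.5]
grip_width: 19.8
finger_force: 30.0
time: 12.25
tool_pos: [535.7, -251.8, 120.1]
tcp_rot: [-3.142, -0.0, -0.422]
contact_force: [1.6, -1.2, -3.3]
grip_width: 19.6
finger_force: 30.0
```

The key is in the slot. I'll creep down to contact.

```bash
python3 -m crank '[[0,0,0.0005,0,0,0],[0,0,0.0005,0,0,0],[0,0,0,0,0,0]]'; python3 -m crank '[[0,0,0.0005,0,0,0],[0,0,0,0,0,0]]'
```

```text
time: 12.62
tool_pos: [535.9, -251.9, 119.8]
tcp_rot: [3.142, -0.001, -0.422]
contact_force: [0.8, -0.9, 2.2]
grip_width: 20.0
finger_force: 30.0
time: 12.88
tool_pos: [535.9, -252.0, 119.7]
tcp_rot: [3.142, -0.001, -0.422]
contact_force: [0.1, -0.1, 6.1]
grip_width: 19.6
finger_force: 30.0
```

Force has turned upward at the expected height, so the carousel is home. I'll release with a partial opening and retreat.

```bash
python3 -m crank '[[0,0,0,0,0,0],[0,0,0,0,0,0],[0,0,0,0,0,0],[0,0,0,0,0,0]]' 45 && python3 -m crank '[[0,0,-0.005,0,0,0],[0,0,-0.02,0,0,0],[0,0,-0.04,0,0,0],[0,0,-0.04,0,0,0],[0,0,-0.04,0,0,0]]' && python3 -m crank '[[0,0,-0.02,0,0,0],[0,0,0,0,0,0],[0,0,0,0,0,0]]'
python3 - <<'E'
from h import *
w=cap('wrist');s=cap('side')
a=cv2.resize(w['im'],(520,390));b=cv2.resize(s['im'][205:305,225:296],(277,390),interpolation=cv2.INTER_CUBIC)
cv2.imwrite('pics/end.png',cv2.convertScaleAbs(np.hstack([a,b]),alpha=1.2));print(pose()[1]['tool_pos'])
E
```

```text
time: 13.38
tool_pos: [535.6, -251.8, 118.5]
tcp_rot: [-3.141, 0.0, -0.422]
contact_force: [1.1, 0.1, -0.3]
grip_width: 41.1
finger_force: 0.0
time: 14.0
tool_pos: [535.6, -251.8, 265.4]
tcp_rot: [-3.142, -0.0, -0.422]
contact_force: [0.9, 0.2, 0.3]
grip_width: 41.4
finger_force: 0.0
time: 14.38
tool_pos: [535.2, -251.6, 282.6]
tcp_rot: [-3.141, 0.002, -0.422]
contact_force: [0.5, -0.7, -0.2]
grip_width: 41.1
finger_force: 0.0
[ 535.1923251  -251.5429892   282.25079053]
```

View pics/end.png

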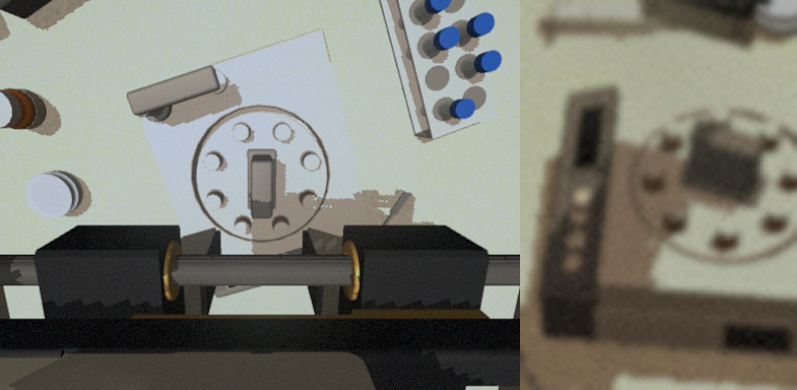

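The disc sits flush inside the well, with an even thin gap all round it (centre near (261,172)). The gripper is clear.

```bash
python3 -c "from plant import bot; print(bot.close_job())"
```

```text
the job is handed in; nothing more can be done
None
```

The carousel is seated in the sample changer's well with its key in the drive slot, and looks flush and level in the last pictures. It has been released with the arm clear, and the job was handed in at about 14 s; no verdict was returned.

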